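# Pack the cleaned fossils into their cut-out trays

## Robot

A 6-joint arm with a two-finger parallel gripper is mounted at the origin on the work surface. World frame = base frame: x ahead of the robot, y to its left, z up, the work surface at z = 0. Lengths are in m, angles in degrees, forces in N, time in s.
With the tool pointing down it reaches from about 0.4 to 0.825 m from the base axis. Payload 7 kg.
Tool frame: the origin (TCP) lies on the centre line of the jaws, within the pads' length; the fingertips stand 17 mm ahead of it and the grasp point (between the pads) lies 2 mm behind it; z points along the fingers, y is the direction in which the jaws open and shut (so a half turn about z gives the same grasp; the last joint's range is limited). The gripper opens to 88 mm and grips with 3 to 60 N. Pads are 19 mm wide; open, the fingers measure 130 mm over their backs; the gripper's body (78 mm by 193 mm) begins 47 mm behind the grasp point.
Start: joints at [91.335, 20.546, 0.682, 0, -70.136, -16.507], TCP at [0.177, 0.651, 0.244] pointing down, gripper open.
Joint ranges: [-176.03, 176.03], [-82.01, 121.73], [-58.28, 71.71], [-173.87, 95.51], [-174.79, -0.11], [-173.66, 173.66]. Speed limits (degrees/s): [136.94, 136.94, 172.46, 180, 180, 180].

## Interface

Orientations are given as [roll, pitch, yaw] about the fixed x, y, z axes, in that order (R = Rz(yaw) Ry(pitch) Rx(roll)).
In Python, from plant import telemetry, vision, close_job, recognise, silhouettes, place_of gives the robot as it stands.
- The arm moves only by the shell command python3 -m handwheel 'ROWS'. ROWS is JSON, a list that holds one entry, the list of rows, each a list of 5 numbers: the shift along the tool's x, y, z in m, then the turn about the tool's z in rad, then the closure, from 0 (fully open) to 1 (shut). In form: [[[tx, ty, tz, yaw, gripper], ...]]. A call has 1 to 20 rows; each row shifts and turns the commanded pose from where the row before left it, along the tool's axes as they then stand; what a row does not reach is not made up. A row lasts 1/12 s, in which the tool goes at most 41.7 mm and 7.16 degrees, less where a joint would pass 70% of its speed; a pose out of reach is approached as far as the arm can. A call with a gripper value outside its range is refused whole. The fingers move at their own pace and stop on an object; the grip force is fixed at half the most. Time passes only in rows, so rows that do not move let the fingers close. It gives the time, the measured TCP pose, the force and the opening at its end, in the units of the state.
- telemetry.get_obs(): the state, without advancing time (a new reading comes with each control period).
- vision.snapshot(name): name is "side" or "top"; returns a dict with "color" (384x512x3 uint8, red, green, blue), "mtx" (3x3 intrinsics, pixels), "cam_to_world" (4x4, takes a point from camera to world coordinates). Camera axes: x right, y down, z forward; pixel columns grow to the right and rows downward; lengths in m; the calibration is good to about 2 mm. A picture is of the moment at which its call begins. There is no depth.
- close_job(): hands the job in, once; it reports no verdict.
Trained networks look in a picture, given as the dict that the camera call returned (one of the last four; its "shot" number tells which), for a name from the list of things; names that differ only in an ending like _2 or _b are one class to them, and where a whole thing is asked for, a point or a joint stands for the part that bears it (a point fixed in the world has none). Each returns a list of dicts, best first, with "conf" (0 to 1); they miss things now and then, are a little off and sometimes report something else, mostly with a low value. They report only what shows in the picture. A call takes as long as a camera call.
- recognise(name, picture): "xy" ([column, row] in pixels, amid what is visible of it).
- silhouettes(name, picture): "region" (384x512 bool, what is visible of it) and "xy" ([column, row] in pixels, amid what is visible of it).
- place_of(name, picture): "xy" ([column, row] in pixels: a listed point, or the origin of a listed thing).
The state is a dict: "clock": time; "joint_pos": joint angles; "qvel": joint speeds; "tau": joint torques, N m; "tool_pos": TCP position; "orientation": TCP orientation; "force": force on the tool from outside, world axes, zero at the start; "moment": the same for the moment, N m; "opening": finger opening in m.
Only numpy, scipy, OpenCV 4.12 (cv2) and the standard library are available. Lean on these libraries where they do the work, as an engineer would, in place of code of your own. Each camera call takes 0.05 s, during which the arm holds its last target.

## Task

Pack away the cleaned fossils, each into the foam tray cut for it: the two ammonites flat in the round cut-outs of their own size, the finger bone lengthwise in the oblong one, and the belemnite guard standing upright in the deep well of the tall tray, with its cone seated point down, fully home and straight, in the hollow of the guard. Set every piece down, never drop it, and leave the adhesive jar where it stands.

Things in the scene. Friction and masses are not known exactly. Their poses are not given: they have to be found in the camera images.
- ammonite_big: The larger of two ribbed, coiled fossil shells (ammonites), grey-brown stone, lying flat: a disc 62 mm across and 24 mm thick, 0.15 kg. Origin at the centre of its underside, z up; yaw of no account. Grip it across the rim, with the fingertips 9 mm or more above its underside, as they do not fit into the cut-out beside it.
- ammonite_small: The smaller ribbed, coiled ammonite, the same stone, lying flat: a disc 44 mm across and 20 mm thick, 0.07 kg. Origin at the centre of its underside, z up; yaw of no account. Grip it as the larger one.
- bone: Fossil finger bone, dark brown stone, lying flat, waisted like an hourglass: 90 mm long (own x), 36 mm wide at the ends (y), 22 mm at the waist in the middle (34 mm of its length); 26 mm thick, the waist from 2.5 to 23.5 mm above the underside. 0.12 kg. Grip it across the waist. Origin at the centre of its underside, z up; both ends alike.
- guard: Belemnite guard: upright, smooth, amber-brown stone stub, 50 mm across and 80 mm tall, flat foot, about 0.30 kg. In its top a round conical hollow, open upward: 36 mm across at the mouth, narrowing evenly to 13 mm at a flat floor 22 mm above the foot. Origin at the centre of its foot, z up along its axis.
- cone: Belemnite's cone, pale ringed stone, 78 mm long, 0.09 kg, point down: 10 mm across at the flat tip, 32 mm from 56 mm up to its flat top (grip there). Starts loose in the tapered hole of a cork ring (72 mm across, 30 mm high, fixed), tip at bench height. Home in the guard: tip on the hollow's floor, 1.5 mm play all round, top 20 mm above the guard's. Origin: centre of the tip, z up along its axis.
- tray_big_round: White card storage tray filled with dark foam, 104 mm square, 24 mm high, with the larger shallow round cut-out, pale at the bottom: 78 mm across, 8 mm deep, its floor 16 mm above the bench, in the middle. Origin at the centre of the tray's underside, z up. The tray is fixed to the bench and does not shift.
- tray_small_round: White card storage tray filled with dark foam, 86 mm square, 24 mm high, with the smaller shallow round cut-out, pale at the bottom: 60 mm across, 8 mm deep, its floor 16 mm above the bench, in the middle. Origin at the centre of the tray's underside, z up. The tray is fixed to the bench and does not shift.
- tray_oblong: White card storage tray filled with dark foam, 134 mm long (along its own x), 80 mm wide, 24 mm high, with an oblong cut-out, pale at the bottom: 106 mm along x by 52 mm along y, 8 mm deep, its floor 16 mm above the bench, in the middle. Origin at the centre of the tray's underside, z up. The tray is fixed to the bench and does not shift.
- tray_deep: The tall white card tray filled with dark foam, 94 mm square, 44 mm high, with a deep round well, pale at the bottom: 66 mm across, 26 mm deep, its floor 18 mm above the bench, in the middle. Origin at the centre of the tray's underside, z up. The tray is fixed to the bench and does not shift.
- jar: White adhesive jar with a blue cap, 58 mm across and 75 mm tall, standing at the side of the work; to be left alone. Origin at the centre of its foot.

How it is judged (in metres and radians):
At the end, for the whole second after the job is handed in: Ammonites and guard in their own cut-outs within 12 mm of centre, bone within 13 mm and 0.3 rad of lengthwise; undersides within 4 mm of the floor, tilt under 0.12 rad; cone tip within 4 mm of the hollow's floor, 5 mm and 0.09 rad of the guard's axis. All at rest (under 20 mm/s) (horizontal distance between ammonite_big and tray_big_round below 0.012 m and z of ammonite_big in the frame of tray_big_round below 0.02 m and angle between each of ammonite_big, ammonite_small, bone, guard's own z axis and vertical below 0.12 rad and horizontal distance between ammonite_small and tray_small_round below 0.012 m and z of ammonite_small in the frame of tray_small_round below 0.02 m and horizontal distance between bone and tray_oblong below 0.013 m and z of bone in the frame of tray_oblong below 0.02 m and angle between the x axis of bone and the x axis of tray_oblong, either way round below 0.3 rad and horizontal distance between guard and tray_deep below 0.012 m and z of guard in the frame of tray_deep below 0.022 m and horizontal distance between cone and guard below 0.005 m and z of cone in the frame of guard below 0.026 m and angle between the z axis of cone and the z axis of guard, either way round below 0.09 rad and linear speed of each of ammonite_big, ammonite_small, bone, guard, cone below 0.02 m/s); the robot touches nothing.
It fails at once if the adhesive jar is pushed or knocked over (moved 30 mm) (distance of jar from where it was at the start of the episode above 0.03 m).
It fails at once if a fossil is dropped (it falls free of the fingers faster than 0.65 m/s) ((linear speed of ammonite_big above 0.65 m/s and contact force between ammonite_big and the fingers below 0.05 N) or (linear speed of ammonite_small above 0.65 m/s and contact force between ammonite_small and the fingers below 0.05 N) or (linear speed of bone above 0.65 m/s and contact force between bone and the fingers below 0.05 N) or (linear speed of guard above 0.65 m/s and contact force between guard and the fingers below 0.05 N) or (linear speed of cone above 0.65 m/s and contact force between cone and the fingers below 0.05 N)).
It also fails if it takes over 128 s, if anything falls off the work surface, if the arm or the gripper's body presses on something with over 40 N, if the wrist force passes 120 N, or if a joint passes its speed limit or range.

## Working session

There is one attempt and no reset: what is moved stays moved. The work goes in short steps, Python scripts to look and compute and a shell command to move; the robot and the scene stay as the last step left them, time stands still between calls to the robot, and variables do not carry over. Pictures are saved under pics/ and viewed, and the job is handed in when it is done.

```bash
ls; mkdir -p pics
python3 - <<'E'
from plant import telemetry, vision
import cv2
print(telemetry.get_obs())
for n in("side","top"):
    p=vision.snapshot(n); cv2.imwrite(f"pics/{n}0.png",p["color"][:,:,::-1]); print(n,p["mtx"],p["cam_to_world"],p.keys())
E
```

```text
pics
{'clock': 0.0, 'joint_pos': array([ 9.13350218e+01,  2.05924272e+01,  6.34036841e-01, -2.10268142e-02,
       -7.01351426e+01, -1.65082152e+01]), 'qvel': array([-0.02118079, -0.08532063, -0.02753329,  0.03095818, -0.00926548,
        0.00453186]), 'tau': array([-3.00520887e-04, -5.82728148e+01,  2.93062985e+01,  6.99721590e+00,
        7.21115386e-03, -1.57540599e-04]), 'tool_pos': array([0.1765554 , 0.65102682, 0.24261061]), 'orientation': array([ 1.79904705e+02, -7.62873336e-03, -1.51803482e+01]), 'force': array([-1.01761745,  0.13070866, -1.07679931]), 'moment': array([ 0.02210465, -0.01905837, -0.00370386]), 'opening': 0.08775413505177049}
side [[448.75365494   0.         261.91747972]
 [  0.         448.75365494 194.97708387]
 [  0.           0.           1.        ]] [[ 0.85281075 -0.40861277  0.32519137  0.16847754]
 [-0.52206283 -0.6518027   0.55009421 -0.56889935]
 [-0.01281491 -0.63889658 -0.76918589  0.9141095 ]
 [ 0.          0.          0.          1.        ]] dict_keys(['color', 'mtx', 'cam_to_world', 'shot'])
top [[427.29423086   0.         248.44883513]
 [  0.         427.29423086 192.94257098]
 [  0.           0.           1.        ]] [[-0.00930026 -0.98254458  0.18579465  0.303742  ]
 [-0.99985131  0.01183554  0.01254106  0.06285117]
 [-0.01452113 -0.18565039 -0.98250856  1.18910202]
 [ 0.          0.          0.          1.        ]] dict_keys(['color', 'mtx', 'cam_to_world', 'shot'])
```

View pics/side0.png

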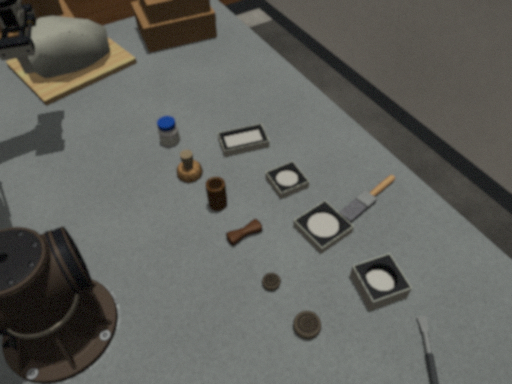

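View pics/top0.png

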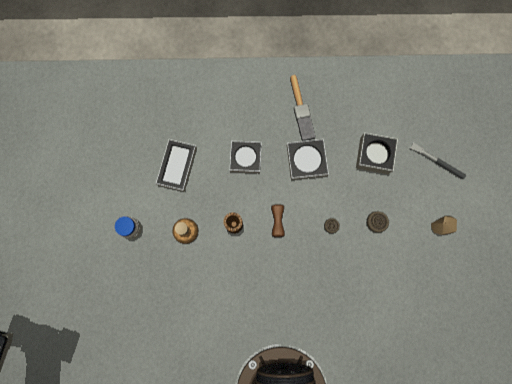

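The scene shows everything in both views. In the top view the oblong tray is at about (177,165), small tray (245,157), big tray (308,159) and deep tray (377,152). In the front row are the jar (127,228), cone (183,231), guard (233,222), bone (278,220), small ammonite (331,226) and big ammonite (377,222).

```bash
cat > h.py <<'E'
import numpy as np, cv2
from plant import telemetry, vision, recognise, silhouettes, place_of
def ray(p,xy):
    K=p["mtx"];T=p["cam_to_world"]
    d=T[:3,:3]@np.linalg.solve(K,[xy[0],xy[1],1.]); return T[:3,3],d/np.linalg.norm(d)
def atz(p,xy,z):
    o,d=ray(p,xy); return o+d*(z-o[2])/d[2]
def tri(a,xa,b,xb):
    A=np.zeros((3,3));v=np.zeros(3)
    rs=[ray(a,xa),ray(b,xb)]
    for o,d in rs:
        M=np.eye(3)-np.outer(d,d);A+=M;v+=M@o
    X=np.linalg.solve(A,v); return X,max(np.linalg.norm(np.cross(X-o,d)) for o,d in rs)
def proj(p,X):
    T=np.linalg.inv(p["cam_to_world"]);c=T[:3,:3]@np.asarray(X)+T[:3,3];q=p["mtx"]@c;return q[:2]/q[2]
N=["ammonite_big","ammonite_small","bone","guard","cone","tray_big_round","tray_small_round","tray_oblong","tray_deep","jar"]
E
python3 - <<'E'
from h import *
np.set_printoptions(precision=4,suppress=True)
s=vision.snapshot("side");t=vision.snapshot("top")
vt=t["color"].copy();vs=s["color"].copy()
for n in N:
    a=place_of(n,s);b=place_of(n,t)
    if not(a and b): print(n,"miss",len(a),len(b));continue
    X,e=tri(s,a[0]["xy"],t,b[0]["xy"])
    print(n,"conf %.2f %.2f"%(a[0]["conf"],b[0]["conf"]),"tri",X,"err %.4f"%e,"top z0",atz(t,b[0]["xy"],0)[:2],"side z0",atz(s,a[0]["xy"],0)[:2])
    m=silhouettes(n,t)[0];print("   sil",m["xy"],m["conf"],m["region"].sum(),"top",np.array(b[0]["xy"]))
    np.save(f"m_{n}.npy",m["region"])
E
```

```text
ammonite_big conf 0.65 0.76 tri [ 0.4393 -0.2823  0.0006] err 0.0015 top z0 [ 0.4408 -0.2829] side z0 [ 0.4381 -0.2818]
   sil [379.3, 222.9] 0.59 367 top [378.4 222.4]
ammonite_small conf 0.68 0.49 tri [ 0.434  -0.1505 -0.0016] err 0.0014 top z0 [ 0.4325 -0.1498] side z0 [ 0.4349 -0.1516]
   sil [330.3, 226.5] 0.53 207 top [330.6 225.9]
bone miss 0 1
guard conf 0.96 0.60 tri [0.436  0.116  0.0041] err 0.0034 top z0 [0.4331 0.117 ] side z0 [0.4406 0.1184]
   sil [232.0, 222.2] 0.81 382 top [234.8 226.7]
cone conf 0.59 0.63 tri [ 0.5173 -0.0307  0.0697] err 0.2855 top z0 [0.4282 0.2509] side z0 [ 0.6366 -0.2844]
   sil [181.8, 226.4] 0.52 141 top [186.9 229. ]
tray_big_round conf 0.63 0.73 tri [ 0.6271 -0.0894  0.0028] err 0.0012 top z0 [ 0.629  -0.0902] side z0 [ 0.6273 -0.0878]
   sil [306.2, 160.2] 0.87 1369 top [306.7 157.9]
tray_small_round conf 0.63 0.98 tri [0.6207 0.0795 0.0145] err 0.0013 top z0 [0.6259 0.0793] side z0 [0.6266 0.09  ]
   sil [244.8, 158.0] 0.64 948 top [247.7 159.7]
tray_oblong conf 0.92 0.62 tri [ 0.4012 -0.0797  0.3947] err 0.0137 top z0 [ 0.43   -0.1436] side z0 [0.6025 0.2879]
   sil [173.8, 163.2] 0.91 1407 top [328.4 226.8]
tray_deep conf 0.71 0.83 tri [ 0.6352 -0.2824 -0.0001] err 0.0026 top z0 [ 0.6327 -0.2812] side z0 [ 0.6378 -0.283 ]
   sil [375.8, 154.9] 0.91 1367 top [373.4 155.8]
jar conf 0.96 0.94 tri [0.4322 0.4076 0.0046] err 0.0012 top z0 [0.4316 0.4092] side z0 [0.4347 0.4124]
   sil [128.1, 225.0] 0.56 476 top [130.5 228.4]
```

Run:
```python
from h import *
s=vision.snapshot("side")["color"];t=vision.snapshot("top")["color"]
cv2.imwrite("pics/t1.png",cv2.resize(t[125:250,105:305],None,fx=4,fy=4,interpolation=cv2.INTER_CUBIC)[:,:,::-1])
cv2.imwrite("pics/t2.png",cv2.resize(t[125:250,270:470],None,fx=4,fy=4,interpolation=cv2.INTER_CUBIC)[:,:,::-1])
cv2.imwrite("pics/s1.png",cv2.resize(s[100:250,150:350],None,fx=4,fy=4,interpolation=cv2.INTER_CUBIC)[:,:,::-1])
cv2.imwrite("pics/s2.png",cv2.resize(s[195:345,230:430],None,fx=4,fy=4,interpolation=cv2.INTER_CUBIC)[:,:,::-1])
```

```text
(no output)
```

View pics/t1.png

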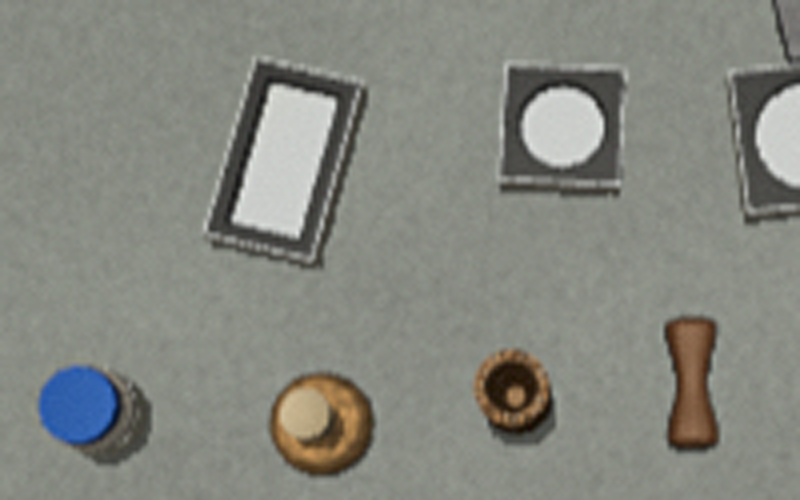

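View pics/t2.png

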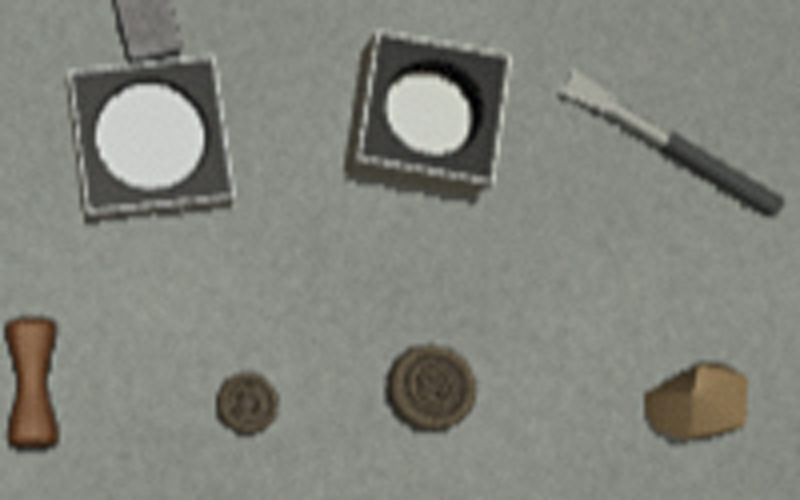

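View pics/s1.png

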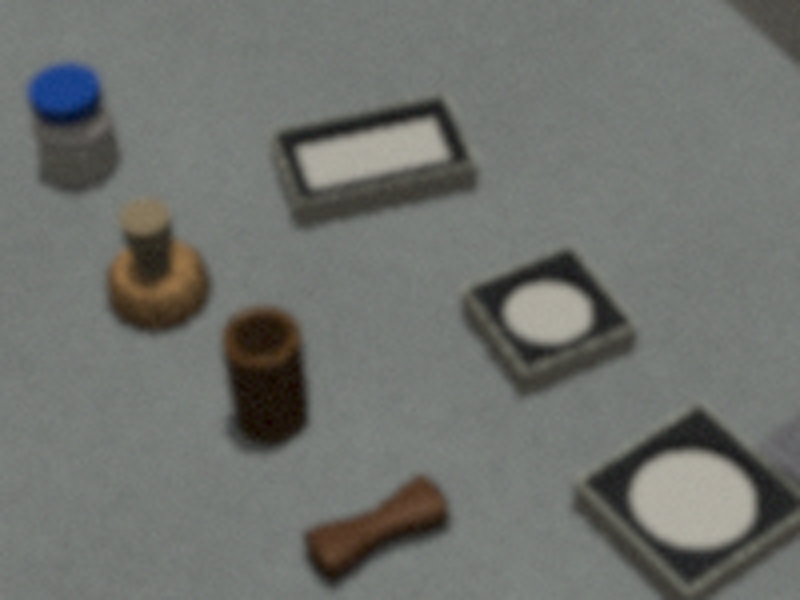

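View pics/s2.png

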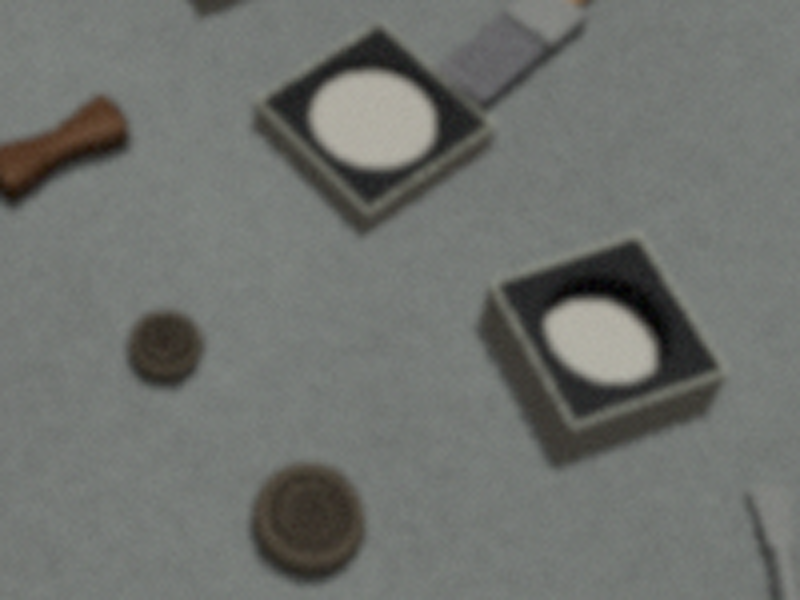

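```bash
cat > meas.py <<'E'
from h import *
from scipy.optimize import least_squares
from scipy import ndimage
U=4
def up(p): return cv2.resize(p["color"],None,fx=U,fy=U,interpolation=cv2.INTER_CUBIC)
def pick(mask,xy,mn=300):
    xy=np.array(xy)*U+U/2
    m=cv2.morphologyEx(mask.astype(np.uint8),cv2.MORPH_OPEN,np.ones((5,5)))
    n,l,st,c=cv2.connectedComponentsWithStats(m)
    k=min([i for i in range(1,n) if st[i,4]>mn],key=lambda i:np.linalg.norm(c[i]-xy))
    return ndimage.binary_fill_holes(l==k)
def cen(m): return (np.array(ndimage.center_of_mass(m))[::-1]-1.5)/U   # to orig pixel coords
def foam(p,xy):
    g=cv2.cvtColor(up(p),cv2.COLOR_RGB2GRAY); 
    return pick((g<85),xy,1500)
def brown(p,xy,th=14):
    c=cv2.GaussianBlur(up(p),(7,7),0).astype(int); return pick((c[...,0]-c[...,2])>th,xy)
E
python3 - <<'E'
from meas import *
np.set_printoptions(precision=4,suppress=True)
s=vision.snapshot("side");t=vision.snapshot("top")
vs,vt=up(s),up(t)
app=lambda X:(proj(s,X),proj(t,X))
tr={"tray_big_round":[.627,-.089],"tray_small_round":[.621,.0795],"tray_oblong":[.60,.28],"tray_deep":[.635,-.282]}
for n,xy in tr.items():
    z=.044 if "deep" in n else .024
    a,b=app([*xy,z]); ms,mt=foam(s,a),foam(t,b)
    X,e=tri(s,cen(ms),t,cen(mt))
    for v,m in((vs,ms),(vt,mt)): v[m^ndimage.binary_erosion(m,iterations=2)]=[0,255,0]
    print(n,X,"e %.4f"%e,"topz",atz(t,cen(mt),z)[:2],"sidez",atz(s,cen(ms),z)[:2])
    for p,m in((s,ms),(t,mt)):
        c=np.array([atz(p,((q[0]-1.5)/U,(q[1]-1.5)/U),z)[:2] for q in np.argwhere(m)[::7,::-1]])
        if 1:
            r=cv2.minAreaRect((c*1e4).astype(np.float32)); print("   rect",np.array(r[1])/1e4,r[2])
            if "obl" in n:
                w=np.linalg.svd(c-c.mean(0),full_matrices=False)[2][0];print("   yaw",np.degrees(np.arctan2(w[1],w[0])))
ob={"ammonite_big":[.44,-.282],"ammonite_small":[.434,-.15],"bone":[.45,0],"guard":[.436,.116],"cone":[.43,.25]}
for n,xy in ob.items():
    z={"ammonite_big":.024,"ammonite_small":.02,"bone":.02,"guard":.04,"cone":.03}[n]
    a,b=app([*xy,z/2]); ms,mt=brown(s,a),brown(t,b)
    X,e=tri(s,cen(ms),t,cen(mt))
    for v,m in((vs,ms),(vt,mt)): v[m^ndimage.binary_erosion(m,iterations=2)]=[0,255,0]
    print(n,X,"e %.4f"%e,ms.sum(),mt.sum())
    if n=="bone":
      for p,m in((s,ms),(t,mt)):
        c=np.array([atz(p,((q[0]-1.5)/U,(q[1]-1.5)/U),.013)[:2] for q in np.argwhere(m)[::7,::-1]])
        w=np.linalg.svd(c-c.mean(0),full_matrices=False)[2][0];print("   yaw",np.degrees(np.arctan2(w[1],w[0])),c.mean(0))
    np.save(f"ms_{n}.npy",ms);np.save(f"mt_{n}.npy",mt)
cv2.imwrite("pics/fs.png",vs[400:1380,500:1700][::2,::2,::-1]);cv2.imwrite("pics/ft.png",vt[520:1000,420:1900][::2,::2,::-1])
E
```

```text
tray_big_round [ 0.6232 -0.0894  0.0246] e 0.0014 topz [ 0.6219 -0.0889] sidez [ 0.625  -0.0893]
   rect [0.1059 0.0986] 5.667730808258057
   rect [0.0964 0.0966] 5.449725151062012
tray_small_round [0.6348 0.0868 0.0095] e 0.0011 topz [0.6317 0.0861] sidez [0.6262 0.0764]
   rect [0.1001 0.0951] 87.04069519042969
   rect [0.0813 0.0773] 86.67267608642578
tray_oblong [0.6138 0.2865 0.0076] e 0.0002 topz [0.6093 0.2834] sidez [0.6059 0.271 ]
   rect [0.1007 0.1373] 76.19091796875
   yaw 172.2720351799063
   rect [0.0733 0.1267] 75.62947082519531
   yaw 165.61725588245906
tray_deep [ 0.6343 -0.283   0.0448] e 0.0012 topz [ 0.6334 -0.2827] sidez [ 0.6359 -0.283 ]
   rect [0.0872 0.0881] 78.41735076904297
   rect [0.0869 0.0861] 78.31327056884766
ammonite_big [ 0.4429 -0.2768  0.0172] e 0.0012 8081 5613
ammonite_small [ 0.4346 -0.1523  0.0021] e 0.0007 1146 2692
bone [ 0.449  -0.0019  0.0186] e 0.0013 6187 5427
   yaw -179.44840014440004 [0.4523 0.0015]
   yaw 179.4689660820811 [ 0.4486 -0.0018]
guard [0.4413 0.1209 0.0483] e 0.0001 8338 5287
cone [0.4225 0.2514 0.0314] e 0.0016 8822 8491
```

```bash
sleep 0
```

```text
(no output)
```

View pics/fs.png

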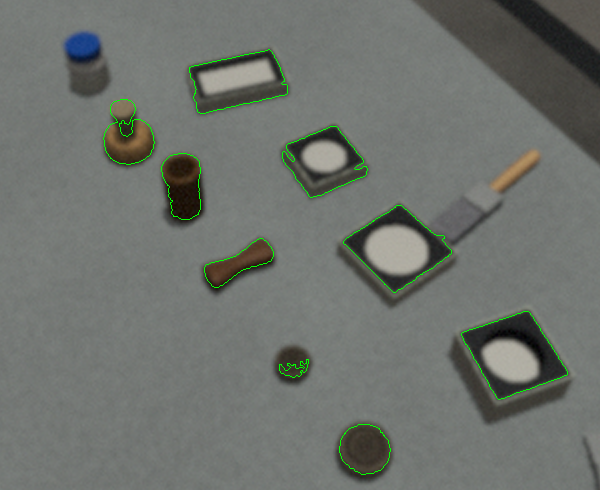

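View pics/ft.png

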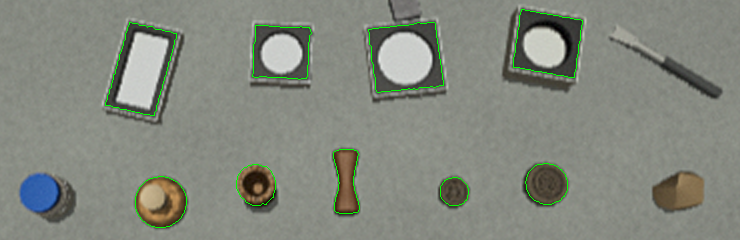

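Run:
```python
from meas import *
np.set_printoptions(precision=4,suppress=True)
s=vision.snapshot("side");t=vision.snapshot("top")
c=lambda x,y,ox,oy:((x+.5)/4-.5+ox,(y+.5)/4-.5+oy)
def rep(n,a,b,z):
    X,e=tri(s,a,t,b);print(n,X,"e %.4f"%e,"top",atz(t,b,z)[:2],"side",atz(s,a,z)[:2])
rep("guard rim",c(262,334,150,100),c(513.5,388.5,105,125),.08)
rep("cone top",c(146.5,216,150,100),c(303.5,414.5,105,125),.078)
print("cork top-view at z.015",atz(t,c(322,422,105,125),.015),"side",atz(s,c(158,283,150,100),.015))
def pale(p,xy,th):
    g=cv2.cvtColor(up(p),cv2.COLOR_RGB2GRAY); return pick(g>th,xy,1500)
for n,xy in {"tray_big_round":[.6235,-.089],"tray_small_round":[.63,.083],"tray_oblong":[.607,.28],"tray_deep":[.635,-.283]}.items():
    z=.018 if "deep" in n else .016
    a,b=pale(s,proj(s,[*xy,z]),140),pale(t,proj(t,[*xy,z]),160)
    rep(n+" floor",cen(a),cen(b),z)
    if "obl" in n:
      for p,m in((s,a),(t,b)):
        q=np.array([atz(p,((q[0]-1.5)/U,(q[1]-1.5)/U),z)[:2] for q in np.argwhere(m)[::7,::-1]])
        r=cv2.minAreaRect((q*1e4).astype(np.float32)); w=np.linalg.svd(q-q.mean(0),full_matrices=False)[2][0];print("   yaw",np.degrees(np.arctan2(w[1],w[0])),r[2],np.array(r[1])/1e4)
# cylinder silhouette fit
def hull(p,x,y,r,h):
    th=np.linspace(0,2*np.pi,60,endpoint=False)
    P=[proj(p,[x+r*np.cos(k),y+r*np.sin(k),z]) for z in(0.,h) for k in th]
    m=np.zeros((384*U,512*U),np.uint8);cv2.fillConvexPoly(m,cv2.convexHull((np.array(P)*U+1.5).round().astype(np.int32)),1);return m
for n,r,h,xy in(("ammonite_big",.031,.024,[.44,-.28]),("ammonite_small",.022,.02,[.434,-.151])):
    for p,nm in((s,"side"),(t,"top")):
        g=np.abs(up(p).astype(int)-cv2.resize(cv2.medianBlur(p["color"],71),None,fx=U,fy=U).astype(int)).sum(2)
        m=pick(cv2.GaussianBlur(g.astype(np.float32),(7,7),0)>75,proj(p,[*xy,h/2]))
        x=np.array(xy)
        for _ in range(5):
            x=x+atz(p,cen(m),h/2)[:2]-atz(p,cen(hull(p,*x,r,h)),h/2)[:2]
        H=hull(p,*x,r,h)>0
        print(n,nm,x,"IoU %.2f"%((H&m).sum()/(H|m).sum()))
```

```text
guard rim [0.4388 0.1172 0.0858] e 0.0021 top [0.4374 0.118 ] side [0.4429 0.1217]
cone top [0.4243 0.2546 0.0793] e 0.0024 top [0.4221 0.2554] side [0.4271 0.2554]
cork top-view at z.015 [0.4235 0.2534 0.015 ] side [0.4255 0.2546 0.015 ]
tray_big_round floor [ 0.6225 -0.0888  0.0199] e 0.0014 top [ 0.6222 -0.0888] side [ 0.626  -0.0869]
tray_small_round floor [0.6314 0.0856 0.0213] e 0.0014 top [0.6315 0.0861] side [0.6357 0.0893]
tray_oblong floor [0.6091 0.2819 0.0219] e 0.0012 top [0.6094 0.2833] side [0.6132 0.2873]
   yaw 165.65057042595635 75.09827423095703 [0.0413 0.1006]
   yaw 165.7751204193102 75.77596282958984 [0.049  0.1035]
tray_deep floor [ 0.6333 -0.2824  0.031 ] e 0.0014 top [ 0.6356 -0.2856] side [ 0.6417 -0.2785]
ammonite_big side [ 0.4429 -0.2776] IoU 0.86
ammonite_big top [ 0.441  -0.2752] IoU 0.88
ammonite_small side [ 0.4342 -0.1504] IoU 0.86
ammonite_small top [ 0.4319 -0.1492] IoU 0.90
```

```bash
python3 -m handwheel '[[[0,0,0,-0.0885,0],[0,0,0,-0.0885,0],[0,0,0,-0.0885,0],[0.015,0.03,0,0,0],[0.015,0.03,0,0,0],[0.015,0.03,0,0,0],[0.015,0.03,0,0,0]]]'
```

```text
clock: 2.53
tool_pos: [0.2371, 0.5302, 0.2434]
orientation: [180.0, -0.0, 0.1]
force: [0.7, 1.1, 0.1]
opening: 0.0877
```

```bash
python3 -m handwheel '[[[0.0155,0.0316,0,0,0],[0.0155,0.0316,0,0,0],[0.0155,0.0316,0,0,0],[0.0155,0.0316,0,0,0],[0.0155,0.0316,0,0,0],[0.0155,0.0316,0,0,0],[0.0155,0.0316,0,0,0],[0.0155,0.0316,0,0,0],[0.0155,0.0316,0,0,0],[0.0155,0.0316,0,0,0],[0.0155,0.0316,0,0,0],[0.0155,0.0316,0,0,0],[0.0155,0.0316,0,0,0],[0,0,0,0,0],[0,0,0,0,0]]]'
```

```text
clock: 3.78
tool_pos: [0.439, 0.1192, 0.2436]
orientation: [-180.0, -0.0, -0.2]
force: [-0.2, -0.0, -0.4]
opening: 0.0876
```

```bash
python3 -m handwheel '[[[0,0,0.0235,0,0],[0,0,0.0235,0,0],[0,0,0.0235,0,0],[0,0,0.0235,0,0],[0,0,0.0235,0,0],[0,0,0.0235,0,0],[0,0,0.0235,0,0],[0,0,0.0235,0,0],[0,0,0,0,0]]]'
python3 - <<'E'
from h import *
for n in("side","top"):
    p=vision.snapshot(n);c=proj(p,[.439,.119,.08]).astype(int);x,y=max(c[0]-70,0),max(c[1]-60,0)
    cv2.imwrite(f"pics/g_{n}.png",cv2.resize(p["color"][y:y+120,x:x+140],None,fx=4,fy=4,interpolation=cv2.INTER_CUBIC)[:,:,::-1])
E
```

```text
clock: 4.53
tool_pos: [0.4361, 0.1203, 0.0522]
orientation: [179.8, 0.3, 0.1]
force: [-0.7, -0.9, -0.1]
opening: 0.0878
```

View pics/g_side.png

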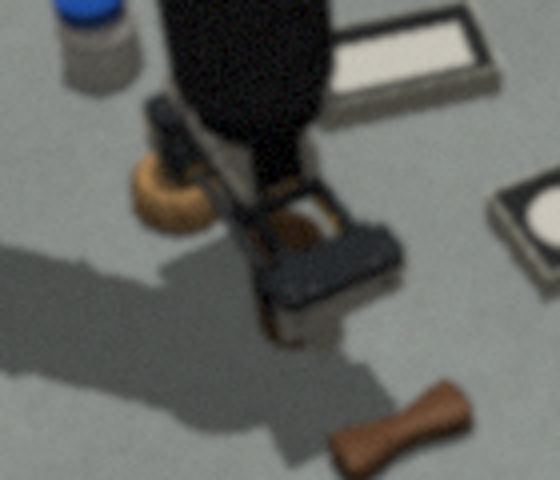

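View pics/g_top.png

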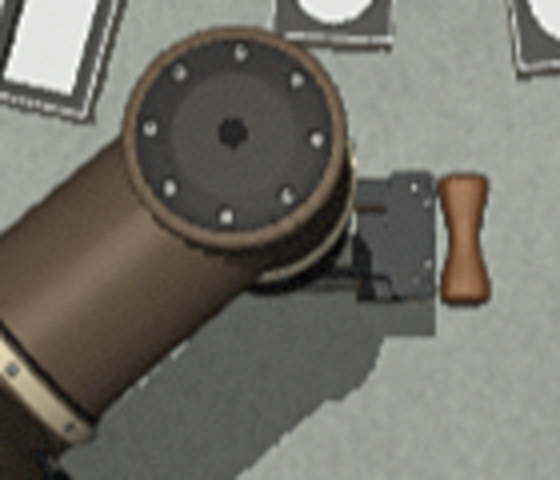

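The side view shows the guard between the fingers. I'll close now.

```bash
python3 -m handwheel '[[[0,0,0,0,0],[0,0,0,0,1],[0,0,0,0,1],[0,0,0,0,1],[0,0,0,0,1],[0,0,0,0,1],[0,0,0,0,1],[0,0,0,0,1],[0,0,0,0,1],[0,0,0,0,1],[0,0,0,0,1]]]'
```

```text
clock: 5.55
tool_pos: [0.4387, 0.1209, 0.0557]
orientation: [-180.0, -0.0, 0.0]
force: [-0.3, 1.5, 2.3]
opening: 0.0488
```

```bash
python3 -m handwheel '[[[0,0,-0.005,0,1],[0,0,-0.015,0,1],[0,0,-0.025,0,1],[0,0,-0.025,0,1],[0,0,-0.02,0,1],[0,0,-0.01,0,1],[0.005,0.01,0,0,1],[0.01,0.02,0,0,1],[0.014,0.029,0,0,1],[0.014,0.029,0,0,1],[0.014,0.029,0,0,1],[0.014,0.029,0,0,1],[0.014,0.029,0,0,1],[0.014,0.029,0,0,1],[0.014,0.029,0,0,1]]]'
```

```text
clock: 6.8
tool_pos: [0.5515, -0.1137, 0.1552]
orientation: [-180.0, 0.1, 0.0]
force: [0.4, 1.3, -2.9]
opening: 0.0486
```

```bash
python3 -m handwheel '[[[0.014,0.029,0,0,1],[0.014,0.029,0,0,1],[0.014,0.029,0,0,1],[0.014,0.029,0,0,1],[0.014,0.029,0,0,1],[0.01,0.015,0,0,1],[0,0,0,0,1],[0,0,0,0,1],[0,0,0,0,1],[0,0,0,0,1]]]'
python3 - <<'E'
from h import *
for n in("side","top"):
    p=vision.snapshot(n);c=proj(p,[.634,-.283,.08]).astype(int);x,y=max(c[0]-70,0),max(c[1]-60,0)
    cv2.imwrite(f"pics/g2_{n}.png",cv2.resize(p["color"][y:y+120,x:x+140],None,fx=4,fy=4,interpolation=cv2.INTER_CUBIC)[:,:,::-1])
E
```

```text
clock: 7.63
tool_pos: [0.6312, -0.2712, 0.1554]
orientation: [-180.0, 0.0, 0.1]
force: [-0.6, 0.3, -2.1]
opening: 0.0488
```

View pics/g2_side.png

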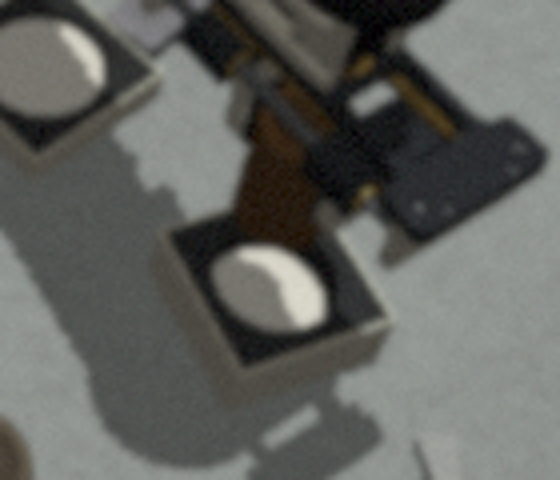

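View pics/g2_top.png

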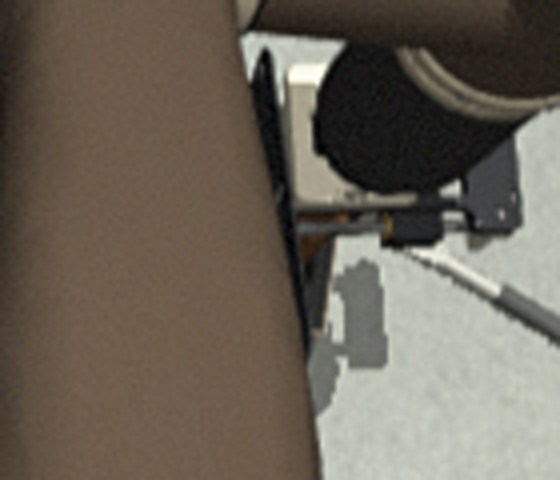

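```bash
python3 -m handwheel '[[[0.0035,0.0116,0,0,1],[0,0,0.015,0,1],[0,0,0.02,0,1],[0,0,0.02,0,1],[0,0,0.01,0,1],[0,0,0,0,1],[0,0,0,0,1],[0,0,0.006,0,1],[0,0,0.004,0,1],[0,0,0,0,1],[0,0,0,0,1]]]'
```

```text
clock: 8.65
tool_pos: [0.6353, -0.2836, 0.0808]
orientation: [180.0, -0.0, 0.0]
force: [0.2, -0.6, -2.7]
opening: 0.049
```

```bash
python3 -m handwheel '[[[0,0,0.003,0,1],[0,0,0.002,0,1],[0,0,0.001,0,1],[0,0,0,0,1],[0,0,0,0,1]]]';python3 -m handwheel '[[[0,0,0.001,0,1],[0,0,0,0,1],[0,0,0,0,1]]]'
```

```text
clock: 9.07
tool_pos: [0.6353, -0.2837, 0.0745]
orientation: [180.0, 0.0, 0.0]
force: [-0.6, -0.5, -3.1]
opening: 0.0487
clock: 9.32
tool_pos: [0.6356, -0.2837, 0.0738]
orientation: [180.0, -0.0, 0.0]
force: [-0.3, -0.3, -1.0]
opening: 0.0489
```

```bash
python3 -m handwheel '[[[0,0,0.0007,0,1],[0,0,0,0,1],[0,0,0,0,0.4],[0,0,0,0,0.3],[0,0,0,0,0.2],[0,0,0,0,0],[0,0,0,0,0],[0,0,0,0,0],[0,0,-0.01,0,0],[0,0,-0.03,0,0],[0,0,-0.04,0,0],[0,0,-0.04,0,0],[0,0,-0.04,0,0],[0,0,0,0,0],[0,0,0,0,0]]]'
```

```text
clock: 10.57
tool_pos: [0.6367, -0.284, 0.2375]
orientation: [179.9, -0.4, 0.1]
force: [-1.1, 1.4, -0.2]
opening: 0.0876
```

```bash
python3 -m handwheel '[[[-0.0125,-0.0317,0,0,0],[-0.0125,-0.0317,0,0,0],[-0.0125,-0.0317,0,0,0],[-0.0125,-0.0317,0,0,0],[-0.0125,-0.0317,0,0,0],[-0.0125,-0.0317,0,0,0],[-0.0125,-0.0317,0,0,0],[-0.0125,-0.0317,0,0,0],[-0.0125,-0.0317,0,0,0],[-0.0125,-0.0317,0,0,0],[-0.0125,-0.0317,0,0,0],[-0.0125,-0.0317,0,0,0],[-0.0125,-0.0317,0,0,0],[-0.0125,-0.0317,0,0,0],[-0.0125,-0.0317,0,0,0],[-0.0125,-0.0317,0,0,0],[-0.0125,-0.0317,0,0,0],[0,0,0,0,0],[0,0,0,0,0]]]'
python3 - <<'E'
from h import *
for n in("side","top"):
    p=vision.snapshot(n);c=proj(p,[.634,-.283,.08]).astype(int);x,y=max(c[0]-50,0),max(c[1]-50,0)
    cv2.imwrite(f"pics/g3_{n}.png",cv2.resize(p["color"][y:y+100,x:x+100],None,fx=5,fy=5,interpolation=cv2.INTER_CUBIC)[:,:,::-1]); print(n,x,y)
    np.save(f"g3_{n}.npy",p["color"])
E
```

```text
clock: 12.15
tool_pos: [0.4214, 0.2562, 0.2322]
orientation: [179.9, 0.1, 0.2]
force: [1.2, 0.7, -0.1]
opening: 0.0878
side 333 218
top 332 97
```

View pics/g3_side.png

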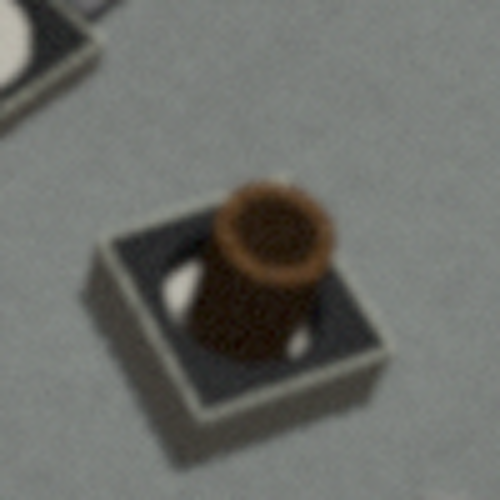

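View pics/g3_top.png

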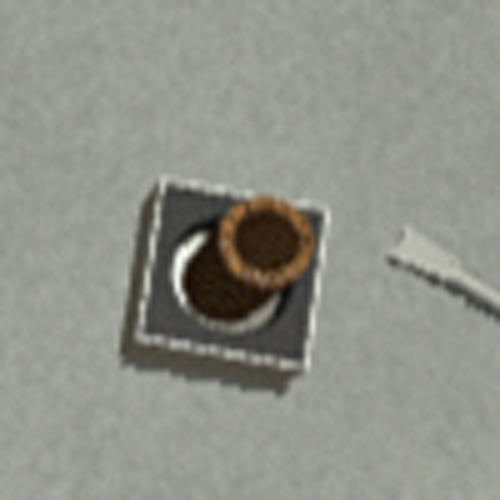

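Run:
```python
from h import *
np.set_printoptions(precision=4,suppress=True)
s=vision.snapshot("side");t=vision.snapshot("top")
c=lambda x,y,ox,oy:((x+.5)/5-.5+ox,(y+.5)/5-.5+oy)
a=c(274.5,234,333,218);b=c(266.5,243,332,97)
print(tri(s,a,t,b),atz(t,b,.098),atz(s,a,.098))
```

```text
(array([ 0.635 , -0.2852,  0.0993]), np.float64(0.0013571226767923644)) [ 0.6341 -0.285   0.098 ] [ 0.6372 -0.285   0.098 ]
```

```bash
python3 -m handwheel '[[[0,0,0.02,0,0],[0,0,0.03,0,0],[0,0,0.03,0,0],[0,0,0.02,0,0],[0,0,0,0,0],[0,0,0,0,0],[0,0,0,0,0],[0,0,0,0,0]]]'
python3 - <<'E'
from h import *
for n in("side","top"):
    p=vision.snapshot(n);c=proj(p,[.4245,.255,.08]).astype(int);x,y=max(c[0]-60,0),max(c[1]-50,0)
    cv2.imwrite(f"pics/c_{n}.png",cv2.resize(p["color"][y:y+100,x:x+120],None,fx=5,fy=5,interpolation=cv2.INTER_CUBIC)[:,:,::-1]); print(n,x,y)
E
```

```text
clock: 13.02
tool_pos: [0.4234, 0.2556, 0.1345]
orientation: [-179.9, -0.1, 0.0]
force: [0.9, -0.2, 0.3]
opening: 0.0877
side 125 103
top 120 177
```

View pics/c_side.png

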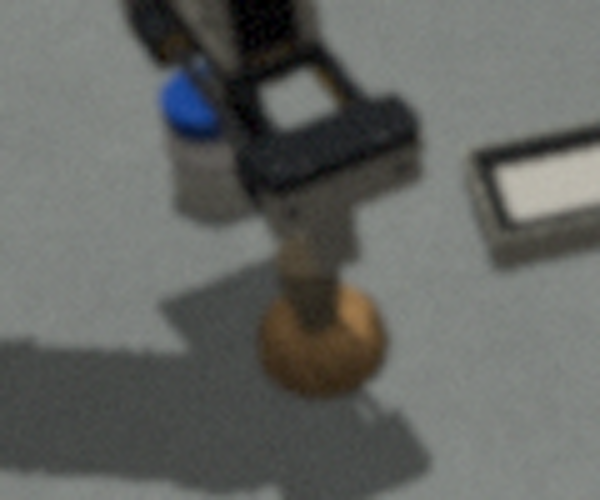

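```bash
python3 -m handwheel '[[[0.001,0,0.02,0,0],[0,0,0.02,0,0],[0,0,0.0155,0,0],[0,0,0,0,0],[0,0,0,0,0],[0,0,0,0,0],[0,0,0,0,1],[0,0,0,0,1],[0,0,0,0,1],[0,0,0,0,1],[0,0,0,0,1],[0,0,0,0,1],[0,0,0,0,1],[0,0,0,0,1],[0,0,0,0,1],[0,0,0,0,1],[0,0,0,0,1],[0,0,0,0,1],[0,0,0,0,1]]]'
```

```text
clock: 14.7
tool_pos: [0.4234, 0.2551, 0.0773]
orientation: [180.0, 0.0, 0.0]
force: [-0.5, 0.0, -0.5]
opening: 0.0317
```

```bash
python3 -m handwheel '[[[0,0,-0.005,0,1],[0,0,-0.01,0,1],[0,0,-0.02,0,1],[0,0,-0.025,0,1],[0,0,-0.03,0,1],[0,0,-0.025,0,1],[0,0,-0.01,0,1],[0,0,-0.005,0,1],[0,0,0,0,1],[0,0,0,0,1]]]'
python3 - <<'E'
from h import *
for n in("side","top"):
    p=vision.snapshot(n);c=proj(p,[.4245,.255,.14]).astype(int);x,y=max(c[0]-60,0),max(c[1]-50,0)
    cv2.imwrite(f"pics/c2_{n}.png",cv2.resize(p["color"][y:y+100,x:x+120],None,fx=5,fy=5,interpolation=cv2.INTER_CUBIC)[:,:,::-1]); print(n,x,y)
E
```

```text
clock: 15.53
tool_pos: [0.4229, 0.2547, 0.2064]
orientation: [180.0, 0.1, 0.0]
force: [0.4, 0.1, -0.9]
opening: 0.0319
side 121 86
top 116 174
```

View pics/c2_side.png

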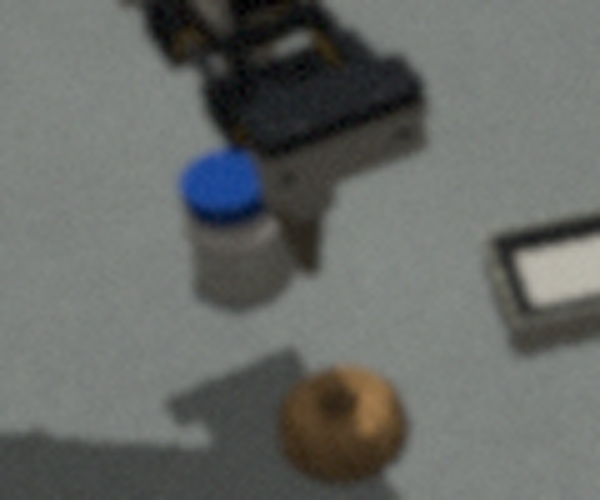

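```bash
python3 -m handwheel '[[[0.006,0.015,0,0,1],[0.0122,0.0312,0,0,1],[0.0122,0.0312,0,0,1],[0.0122,0.0312,0,0,1],[0.0122,0.0312,0,0,1],[0.0122,0.0312,0,0,1],[0.0122,0.0312,0,0,1],[0.0122,0.0312,0,0,1],[0.0122,0.0312,0,0,1],[0.0122,0.0312,0,0,1],[0.0122,0.0312,0,0,1],[0.0122,0.0312,0,0,1],[0.0122,0.0312,0,0,1],[0.0122,0.0312,0,0,1],[0.0122,0.0312,0,0,1],[0.0122,0.0312,0,0,1],[0.0122,0.0312,0,0,1],[0.0103,0.025,0,0,1],[0,0,0,0,1],[0,0,0,0,1]]]'; python3 -m handwheel '[[[0,0,0,0,1],[0,0,0,0,1],[0,0,0,0,1]]]';python3 - <<'E'
from h import *
for n in("side","top"):
    p=vision.snapshot(n);c=proj(p,[.635,-.284,.12]).astype(int);x,y=max(c[0]-60,0),max(c[1]-50,0)
    cv2.imwrite(f"pics/c3_{n}.png",cv2.resize(p["color"][y:y+100,x:x+120],None,fx=5,fy=5,interpolation=cv2.INTER_CUBIC)[:,:,::-1]); print(n,x,y)
E
```

```text
clock: 17.3
tool_pos: [0.6347, -0.2853, 0.2044]
orientation: [-180.0, 0.2, -0.1]
force: [-0.2, 0.4, -1.0]
opening: 0.0317
clock: 17.55
tool_pos: [0.6352, -0.2829, 0.2073]
orientation: [-180.0, 0.0, 0.1]
force: [-0.2, 0.6, 0.1]
opening: 0.0318
side 328 208
top 327 92
```

View pics/c3_side.png

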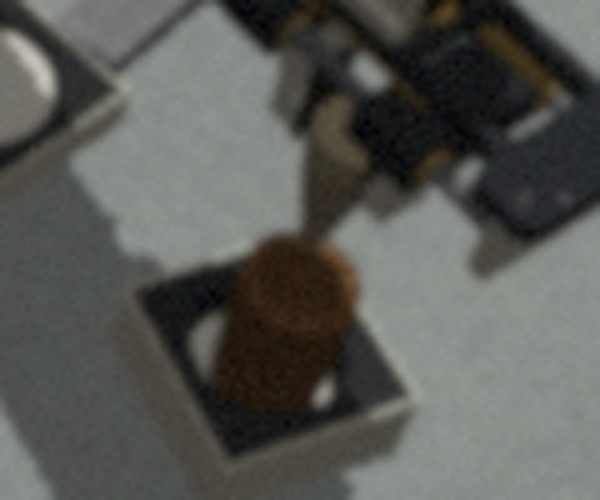

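View pics/c3_top.png

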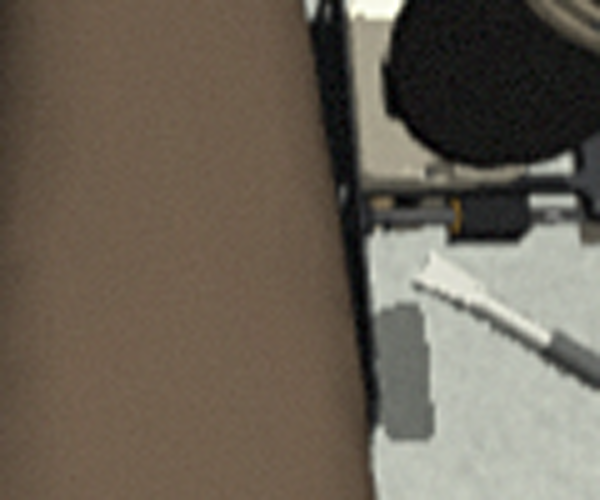

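Run:
```python
from h import *
s=vision.snapshot("side")
c=lambda x,y,ox,oy:((x+.5)/5-.5+ox,(y+.5)/5-.5+oy)
print(atz(s,c(314,240,328,208),.130))
for z in (.13,.186,.208): q=proj(s,[.6370,-.2848,z]); print(z,((q+.5-[328,208])*5-.5))
```

```text
[ 0.63772066 -0.28363546  0.13      ]
0.13 [314.60018344 242.88348687]
0.186 [344.63059393 165.64403934]
0.208 [357.25925194 133.16261294]
```

```bash
python3 -m handwheel '[[[0,0,0.01,0,1],[0,0,0.02,0,1],[0,0,0.02,0,1],[0,0,0.015,0,1],[0,0,0.007,0,1],[0,0,0.003,0,1],[0,0,0,0,1],[0,0,0,0,1],[0,0,0,0,1]]]';python3 -m handwheel '[[[0,0,0.003,0,1],[0,0,0.003,0,1],[0,0,0,0,1],[0,0,0,0,1],[0,0,0,0,1]]]'
```

```text
clock: 18.45
tool_pos: [0.636, -0.2841, 0.1336]
orientation: [180.0, -0.1, 0.1]
force: [0.5, 0.2, -0.9]
opening: 0.0318
clock: 18.87
tool_pos: [0.6353, -0.284, 0.1264]
orientation: [180.0, -0.0, 0.0]
force: [-0.2, 0.4, -1.2]
opening: 0.0317
```

```bash
python3 -m handwheel '[[[0,0,0.002,0,1],[0,0,0.002,0,1],[0,0,0.001,0,1],[0,0,0,0,1],[0,0,0,0,1],[0,0,0,0,1]]]';python3 -m handwheel '[[[0,0,0.001,0,1],[0,0,0.001,0,1],[0,0,0,0,1],[0,0,0,0,1],[0,0,0,0,1]]]'
```

```text
clock: 19.37
tool_pos: [0.6354, -0.2839, 0.1214]
orientation: [180.0, -0.0, 0.0]
force: [0.6, 0.4, -0.3]
opening: 0.0318
clock: 19.78
tool_pos: [0.6353, -0.284, 0.1194]
orientation: [180.0, 0.0, 0.0]
force: [-0.3, 0.3, -0.7]
opening: 0.0314
```

```bash
python3 -m handwheel '[[[0,0,0.001,0,1],[0,0,0,0,1],[0,0,0,0,1]]]';python3 -m handwheel '[[[0,0,0.0008,0,1],[0,0,0,0,1],[0,0,0,0,1]]]';python3 -m handwheel '[[[0,0,0.0008,0,1],[0,0,0,0,1],[0,0,0,0,1]]]'
```

```text
clock: 20.03
tool_pos: [0.6353, -0.2839, 0.1183]
orientation: [-180.0, 0.0, 0.0]
force: [-0.2, 0.4, -1.2]
opening: 0.0318
clock: 20.28
tool_pos: [0.6353, -0.2839, 0.1175]
orientation: [-180.0, 0.0, 0.0]
force: [-0.5, 0.3, -0.5]
opening: 0.0317
clock: 20.53
tool_pos: [0.6356, -0.284, 0.1173]
orientation: [180.0, -0.0, 0.1]
force: [-0.8, 1.9, 3.1]
opening: 0.0318
```

```bash
python3 -m handwheel '[[[0,0,0,0,0.6],[0,0,0,0,0.5],[0,0,0,0,0.4],[0,0,0,0,0.3],[0,0,0,0,0.2],[0,0,0,0,0],[0,0,0,0,0],[0,0,-0.01,0,0],[0,0,-0.03,0,0],[0,0,-0.04,0,0],[0,0,-0.04,0,0],[0,0,0,0,0],[0,0,0,0,0]]]'
```

```text
clock: 21.62
tool_pos: [0.6368, -0.2844, 0.2414]
orientation: [179.9, -0.4, 0.1]
force: [-0.7, 0.8, -1.3]
opening: 0.0876
```

```bash
python3 -m handwheel '[[[-0.032,-0.001,0,0,0],[-0.033,-0.001,0,0,0],[-0.033,-0.001,0,0,0],[-0.033,-0.001,0,0,0],[-0.033,-0.001,0,0,0],[-0.03,-0.002,0,0,0],[0,0,0.03,0,0],[0,0,0.04,0,0],[0,0,0.03,0,0],[0,0,0,0,0],[0,0,0,0,0],[0,0,0,0,0],[0,0,0,0,0]]]'
python3 - <<'E'
from h import *
for n,w in(("side",[.635,-.284,.1]),("side",[.442,-.277,.05]),("top",[.54,-.28,.1])):
    p=vision.snapshot(n);c=proj(p,w).astype(int);x,y=max(c[0]-60,0),max(c[1]-50,0)
    cv2.imwrite(f"pics/d_{n}{int(w[0]*1000)}.png",cv2.resize(p["color"][y:y+100,x:x+120],None,fx=5,fy=5,interpolation=cv2.INTER_CUBIC)[:,:,::-1]); print(n,x,y)
E
```

```text
clock: 22.7
tool_pos: [0.4427, -0.2775, 0.1387]
orientation: [179.9, -0.2, 0.1]
force: [0.3, 0.3, 0.0]
opening: 0.088
side 326 214
side 247 267
top 325 129
```

View pics/d_side635.png

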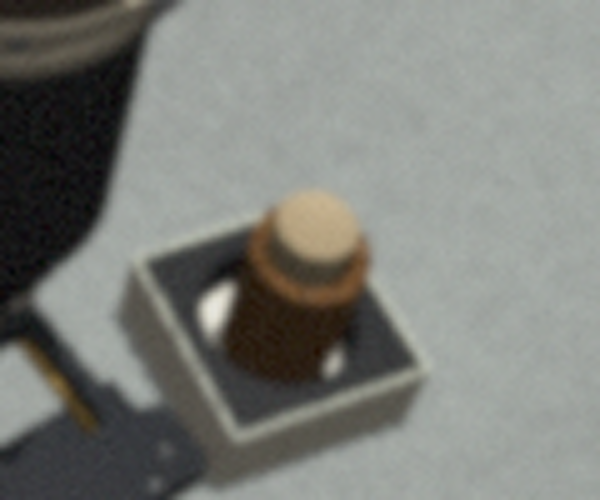

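View pics/d_side442.png

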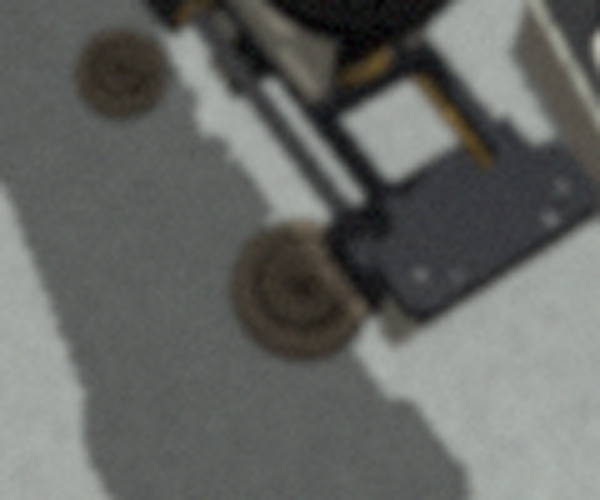

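View pics/d_top540.png

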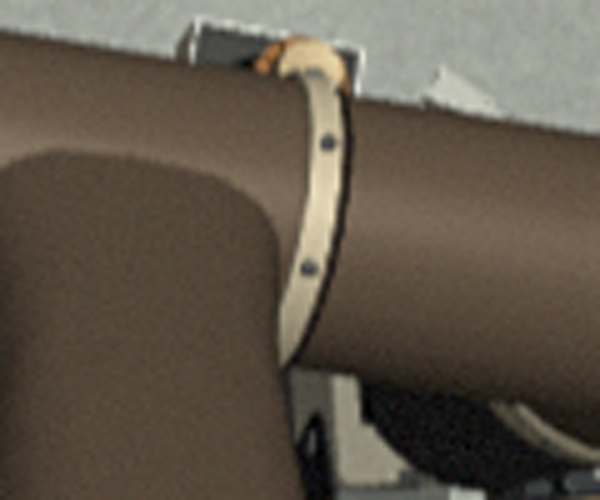

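Run:
```python
from h import *
s=vision.snapshot("side")
c=lambda x,y,ox,oy:((x+.5)/5-.5+ox,(y+.5)/5-.5+oy)
print(atz(s,c(299,291,247,267),.012),atz(s,c(122,74,247,267),.010))
```

```text
[ 0.44376553 -0.27636307  0.012     ] [ 0.43567182 -0.14950688  0.01      ]
```

```bash
python3 -m handwheel '[[[0,0,0.03,0,0],[0,0,0.035,0,0],[0,0,0.03,0,0],[0,0,0.01,0,0],[0,0,0.004,0,0],[0,0,0,0,0],[0,0,0,0,0],[0,0,0,0,0]]]'
```

```text
clock: 23.57
tool_pos: [0.4426, -0.2774, 0.0295]
orientation: [180.0, -0.2, 0.1]
force: [0.6, -0.2, -0.0]
opening: 0.0879
```

```bash
python3 -m handwheel '[[[0,0,0.001,0,0],[0,0,0,0,1],[0,0,0,0,1],[0,0,0,0,1],[0,0,0,0,1],[0,0,0,0,1],[0,0,0,0,1],[0,0,0,0,1],[0,0,0,0,1],[0,0,0,0,1]]]'
```

```text
clock: 24.4
tool_pos: [0.4414, -0.277, 0.0269]
orientation: [-180.0, -0.0, 0.0]
force: [-0.4, 1.7, 3.3]
opening: 0.0602
```

```bash
python3 -m handwheel '[[[0,0,-0.005,0,1],[0,0,-0.015,0,1],[0,0,-0.025,0,1],[0,0,-0.025,0,1],[0,0,-0.01,0,1],[0.01,-0.01,0,0,1],[0.02,-0.021,0,0,1],[0.0235,-0.0245,0,0,1],[0.0235,-0.0245,0,0,1],[0.0235,-0.0245,0,0,1],[0.0235,-0.0245,0,0,1],[0.0235,-0.0245,0,0,1],[0.0225,-0.0235,0,0,1],[0.0115,-0.011,0,0,1],[0,0,0,0,1],[0,0,0,0,1],[0,0,0,0,1],[0,0,0,0,1]]]'
python3 - <<'E'
from h import *
for n,w in(("side",[.62,-.09,.05]),):
    p=vision.snapshot(n);c=proj(p,w).astype(int);x,y=max(c[0]-60,0),max(c[1]-50,0)
    cv2.imwrite(f"pics/e.png",cv2.resize(p["color"][y:y+100,x:x+120],None,fx=5,fy=5,interpolation=cv2.INTER_CUBIC)[:,:,::-1]); print(n,x,y)
E
```

```text
clock: 25.9
tool_pos: [0.6217, -0.0895, 0.1062]
orientation: [180.0, 0.1, -0.0]
force: [-0.4, 0.3, -1.1]
opening: 0.0602
side 262 168
```

View pics/e.png

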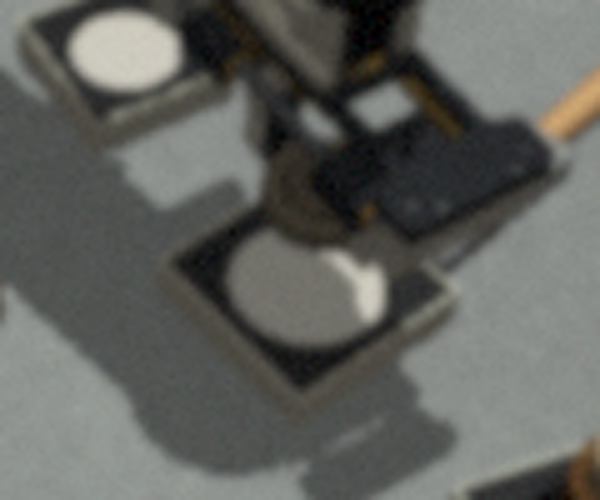

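```bash
python3 -m handwheel '[[[0.001,0,0.015,0,1],[0,0,0.02,0,1],[0,0,0.015,0,1],[0,0,0.007,0,1],[0,0,0.002,0,1],[0,0,0,0,1],[0,0,0,0,1],[0,0,0.0015,0,1],[0,0,0,0,1],[0,0,0,0,1]]]'
```

```text
clock: 26.78
tool_pos: [0.624, -0.0889, 0.0469]
orientation: [-180.0, -0.1, 0.0]
force: [0.6, 0.1, -1.7]
opening: 0.0601
```

```bash
python3 -m handwheel '[[[0,0,0.001,0,1],[0,0,0,0,1],[0,0,0,0,1]]]'; python3 -m handwheel '[[[0,0,0.0008,0,1],[0,0,0,0,1],[0,0,0,0,1]]]'
```

```text
clock: 27.03
tool_pos: [0.6237, -0.0889, 0.0453]
orientation: [-180.0, 0.0, 0.0]
force: [0.3, -0.4, -2.3]
opening: 0.0601
clock: 27.28
tool_pos: [0.6236, -0.0889, 0.0444]
orientation: [180.0, 0.0, 0.0]
force: [-0.4, -0.6, -0.9]
opening: 0.0597
```

```bash
python3 -m handwheel '[[[0,0,0.001,0,1],[0,0,0,0,1],[0,0,0,0,1]]]'; python3 -m handwheel '[[[0,0,0.0008,0,1],[0,0,0,0,1],[0,0,0,0,1]]]'
```

```text
clock: 27.53
tool_pos: [0.6236, -0.0889, 0.0434]
orientation: [180.0, 0.0, 0.0]
force: [-0.5, -0.1, -1.6]
opening: 0.0603
clock: 27.78
tool_pos: [0.6238, -0.089, 0.0429]
orientation: [180.0, -0.0, 0.0]
force: [-1.2, -0.5, 1.4]
opening: 0.0606
```

```bash
python3 -m handwheel '[[[0,0,0,0,0.3],[0,0,0,0,0.2],[0,0,0,0,0.1],[0,0,0,0,0],[0,0,0,0,0],[0,0,-0.01,0,0],[0,0,-0.03,0,0],[0,0,-0.03,0,0],[-0.02,0.006,0,0,0],[-0.03,0.01,0,0,0],[-0.03,0.01,0,0,0],[-0.03,0.01,0,0,0],[-0.03,0.01,0,0,0],[-0.03,0.01,0,0,0],[-0.02,0.005,0,0,0],[0,0,0,0,0],[0,0,0,0,0],[0,0,0,0,0]]]'
```

```text
clock: 29.28
tool_pos: [0.4348, -0.1501, 0.1136]
orientation: [180.0, -0.1, 0.1]
force: [-0.2, -0.1, 0.7]
opening: 0.0874
```

```bash
python3 -m handwheel '[[[0,0,0.02,0,0],[0,0,0.03,0,0],[0,0,0.025,0,0],[0,0,0.0115,0,0],[0,0,0,0,0],[0,0,0,0,0],[0,0,0,0,0],[0,0,0,0,1],[0,0,0,0,1],[0,0,0,0,1],[0,0,0,0,1],[0,0,0,0,1],[0,0,0,0,1],[0,0,0,0,1],[0,0,0,0,1],[0,0,0,0,1],[0,0,0,0,1],[0,0,0,0,1]]]'
```

```text
clock: 30.78
tool_pos: [0.4338, -0.1501, 0.0262]
orientation: [180.0, -0.0, 0.0]
force: [-0.0, 0.2, 3.2]
opening: 0.0418
```

```bash
python3 -m handwheel '[[[0,0,-0.005,0,1],[0,0,-0.015,0,1],[0,0,-0.025,0,1],[0,0,-0.025,0,1],[0,0,-0.01,0,1],[0.01,-0.012,0,0,1],[0.02,-0.024,0,0,1],[0.0232,-0.0275,0,0,1],[0.0232,-0.0275,0,0,1],[0.0232,-0.0275,0,0,1],[0.0232,-0.0275,0,0,1],[0.0232,-0.0275,0,0,1],[0.0232,-0.0275,0,0,1],[0.02,-0.024,0,0,1],[0.0095,-0.011,0,0,1],[0,0,0,0,1],[0,0,0,0,1],[0,0,0,0,1],[0,0,0,0,1]]]'
python3 - <<'E'
from h import *
for n,w in(("side",[.62,.06,.05]),):
    p=vision.snapshot(n);c=proj(p,w).astype(int);x,y=max(c[0]-60,0),max(c[1]-50,0)
    cv2.imwrite(f"pics/f.png",cv2.resize(p["color"][y:y+100,x:x+120],None,fx=5,fy=5,interpolation=cv2.INTER_CUBIC)[:,:,::-1]); print(n,x,y)
E
```

```text
clock: 32.37
tool_pos: [0.6315, 0.0853, 0.1062]
orientation: [180.0, 0.0, 0.0]
force: [-0.3, 0.3, -0.4]
opening: 0.0418
side 228 128
```

View pics/f.png

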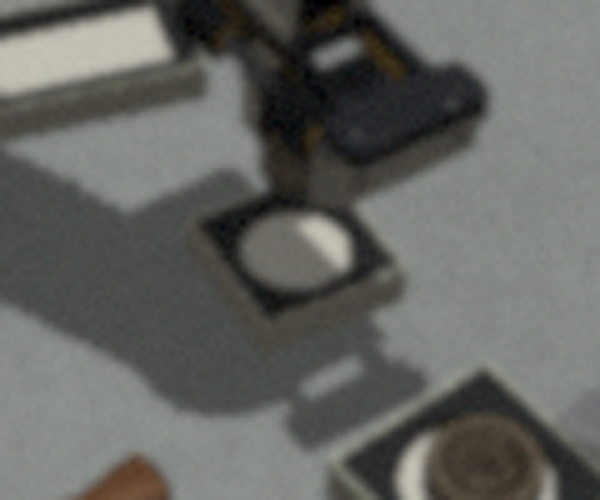

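```bash
python3 -m handwheel '[[[0.0012,-0.001,0.015,0,1],[0,0,0.02,0,1],[0,0,0.015,0,1],[0,0,0.007,0,1],[0,0,0.003,0,1],[0,0,0.0015,0,1],[0,0,0,0,1],[0,0,0,0,1],[0,0,0.001,0,1],[0,0,0,0,1],[0,0,0,0,1]]]'; python3 -m handwheel '[[[0,0,0.0007,0,1],[0,0,0,0,1],[0,0,0,0,1]]]'
```

```text
clock: 33.33
tool_pos: [0.6336, 0.0872, 0.0441]
orientation: [-180.0, -0.0, 0.0]
force: [0.2, 0.9, -0.1]
opening: 0.0417
clock: 33.58
tool_pos: [0.6334, 0.0871, 0.043]
orientation: [-180.0, 0.0, 0.0]
force: [-0.1, 0.3, -1.0]
opening: 0.0414
```

```bash
python3 -m handwheel '[[[0,0,0.0007,0,1],[0,0,0,0,1],[0,0,0,0,1]]]'; python3 -m handwheel '[[[0,0,0.0005,0,1],[0,0,0,0,1],[0,0,0,0,1]]]'
```

```text
clock: 33.83
tool_pos: [0.6335, 0.0871, 0.0423]
orientation: [-180.0, -0.0, 0.0]
force: [-0.1, 0.0, 0.6]
opening: 0.0418
clock: 34.08
tool_pos: [0.6336, 0.0871, 0.0423]
orientation: [-180.0, -0.0, 0.0]
force: [-2.1, 0.1, 5.2]
opening: 0.0418
```

```bash
python3 -m handwheel '[[[0,0,-0.0005,0,0.5],[0,0,0,0,0.4],[0,0,0,0,0.2],[0,0,0,0,0],[0,0,0,0,0],[0,0,0,0,0],[0,0,-0.01,0,0],[0,0,-0.03,0,0],[0,0,-0.03,0,0],[-0.02,0.009,0,0,0],[-0.03,0.014,0,0,0],[-0.03,0.014,0,0,0],[-0.03,0.014,0,0,0],[-0.03,0.014,0,0,0],[-0.03,0.014,0,0,0],[-0.013,0.008,0,0,0],[0,0,0,0,0],[0,0,0,0,0],[0,0,0,0,0]]]'
python3 - <<'E'
from h import *
for n,w in(("side",[.45,0,.05]),("side",[.63,.0,.02])):
    p=vision.snapshot(n);c=proj(p,w).astype(int);x,y=max(c[0]-60,0),max(c[1]-50,0)
    cv2.imwrite(f"pics/k{int(w[0]*100)}.png",cv2.resize(p["color"][y:y+100,x:x+120],None,fx=5,fy=5,interpolation=cv2.INTER_CUBIC)[:,:,::-1]); print(n,x,y)
E
```

```text
clock: 35.67
tool_pos: [0.4517, 0.0004, 0.1132]
orientation: [-180.0, -0.1, 0.1]
force: [0.4, 0.2, -0.6]
opening: 0.0877
side 182 172
side 244 149
```

View pics/k45.png

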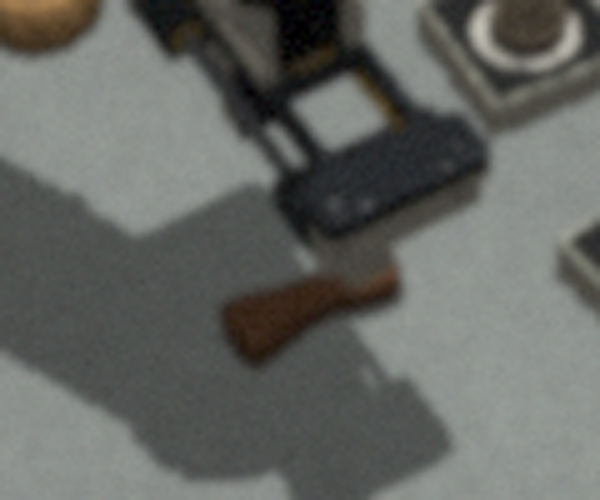

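View pics/k63.png

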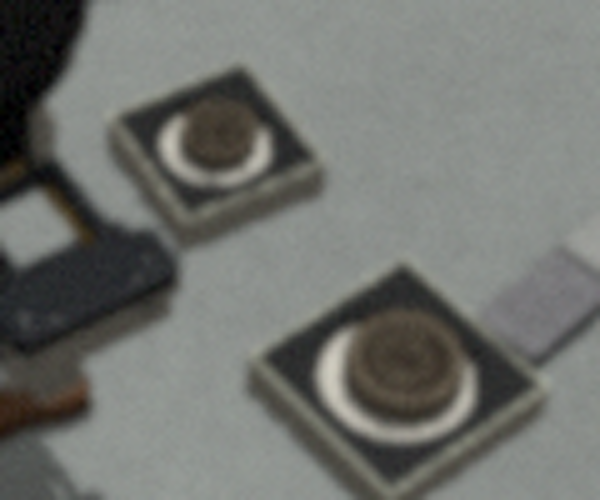

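Both ammonites sit in their cut-outs, and the bone lies under the fingers.

```bash
python3 -m handwheel '[[[-0.0005,0,0.02,0,0],[0,0,0.03,0,0],[0,0,0.025,0,0],[0,0,0.0105,0,0],[0,0,0,0,0],[0,0,0,0,0],[0,0,0,0,0],[0,0,0,0,1],[0,0,0,0,1],[0,0,0,0,1],[0,0,0,0,1],[0,0,0,0,1],[0,0,0,0,1],[0,0,0,0,1]]]'; python3 -m handwheel '[[[0,0,0,0,1],[0,0,0,0,1],[0,0,0,0,1],[0,0,0,0,1],[0,0,0,0,1],[0,0,0,0,1],[0,0,0,0,1]]]'
```

```text
clock: 36.93
tool_pos: [0.45, -0.0001, 0.0269]
orientation: [-180.0, -0.0, 0.0]
force: [-0.6, -0.4, -0.5]
opening: 0.0468
clock: 37.52
tool_pos: [0.45, -0.0001, 0.0267]
orientation: [180.0, 0.0, 0.0]
force: [0.2, -0.2, -0.4]
opening: 0.0217
```

```bash
python3 -m handwheel '[[[0,0,-0.005,0,1],[0,0,-0.015,0,1],[0,0,-0.025,0,1],[0,0,-0.025,0,1],[0,0,-0.01,0,1],[0.007,-0.012,0,0,1],[0.014,-0.025,0,0,1],[0.017,-0.03,0,0,1],[0.017,-0.03,0,0,1],[0.017,-0.03,0,0,1],[0.017,-0.03,0,0,1],[0.017,-0.03,0,0,1],[0.017,-0.03,0,0,1],[0.017,-0.03,0,0,1],[0.014,-0.025,0,0,1],[0.007,-0.012,0,0,1],[0,0,0,0.085,1],[0,0,0,0.085,1],[0,0,0,0.08,1],[0,0,0,0,1]]]'; python3 -m handwheel '[[[0,0,0,0,1],[0,0,0,0,1],[0,0,0,0,1]]]'
python3 - <<'E'
from h import *
for n,w in(("side",[.6,.28,.05]),("top",[.6,.28,.05])):
    p=vision.snapshot(n);c=proj(p,w).astype(int);x,y=max(c[0]-60,0),max(c[1]-50,0)
    cv2.imwrite(f"pics/l_{n}.png",cv2.resize(p["color"][y:y+100,x:x+120],None,fx=5,fy=5,interpolation=cv2.INTER_CUBIC)[:,:,::-1]); print(n,x,y)
E
```

```text
clock: 39.18
tool_pos: [0.6103, 0.2845, 0.1053]
orientation: [179.9, 0.1, -14.5]
force: [-0.8, -0.7, -2.1]
opening: 0.0216
clock: 39.43
tool_pos: [0.6107, 0.2841, 0.1065]
orientation: [180.0, 0.0, -14.2]
force: [-0.2, 1.2, -1.1]
opening: 0.0221
side 179 82
top 114 114
```

View pics/l_side.png

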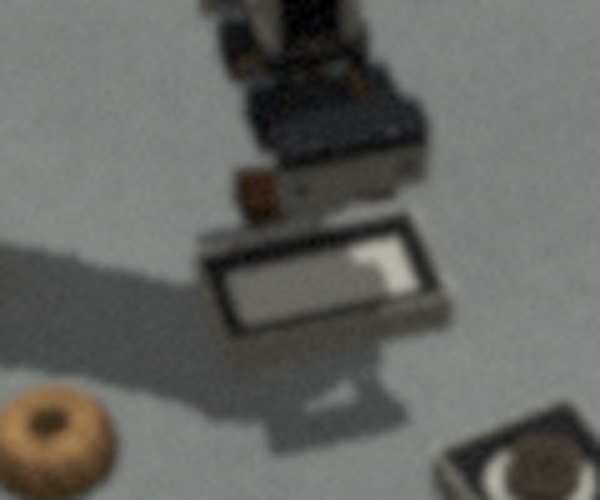

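View pics/l_top.png

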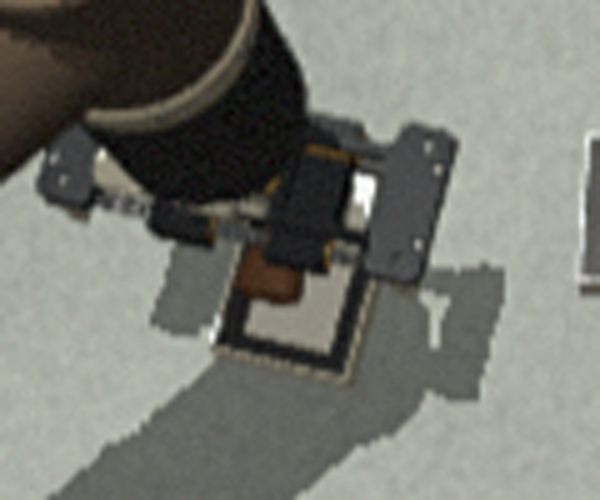

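```bash
python3 -m handwheel '[[[0,0,0.015,0,1],[0,0,0.02,0,1],[0,0,0.015,0,1],[0,0,0.007,0,1],[0,0,0.003,0,1],[0,0,0.001,0,1],[0,0,0,0,1],[0,0,0,0,1],[0,0,0.001,0,1],[0,0,0,0,1],[0,0,0,0,1]]]'; python3 -m handwheel '[[[0,0,0.0007,0,1],[0,0,0,0,1],[0,0,0,0,1]]]'
```

```text
clock: 40.45
tool_pos: [0.611, 0.2842, 0.0452]
orientation: [-180.0, -0.0, -14.3]
force: [-0.1, -0.1, -1.4]
opening: 0.0218
clock: 40.7
tool_pos: [0.6108, 0.284, 0.0441]
orientation: [180.0, -0.0, -14.3]
force: [0.6, -1.0, -0.8]
opening: 0.0216
```

```bash
python3 -m handwheel '[[[0,0,0.0008,0,1],[0,0,0,0,1],[0,0,0,0,1]]]'; python3 -m handwheel '[[[0,0,0.0006,0,1],[0,0,0,0,1],[0,0,0,0,1]]]'; python3 -m handwheel '[[[0,0,0.0005,0,1],[0,0,0,0,1],[0,0,0,0,1]]]'
```

```text
clock: 40.95
tool_pos: [0.6108, 0.2841, 0.0432]
orientation: [180.0, 0.0, -14.3]
force: [0.1, -0.3, -2.0]
opening: 0.0218
clock: 41.2
tool_pos: [0.6109, 0.2841, 0.0428]
orientation: [-180.0, -0.0, -14.3]
force: [-1.0, 0.5, 0.2]
opening: 0.0217
clock: 41.45
tool_pos: [0.6109, 0.2841, 0.0428]
orientation: [-180.0, -0.0, -14.3]
force: [-2.4, -0.3, 5.7]
opening: 0.0218
```

```bash
python3 -m handwheel '[[[0,0,-0.0003,0,0.7],[0,0,0,0,0.5],[0,0,0,0,0.3],[0,0,0,0,0],[0,0,0,0,0],[0,0,0,0,0],[0,0,-0.01,0,0],[0,0,-0.03,0,0],[0,0,-0.04,0,0],[0,0,-0.04,0,0],[0,0,-0.03,0,0],[-0.02,-0.03,0,0,0],[-0.02,-0.03,0,0,0],[-0.02,-0.03,0,0,0],[-0.02,-0.03,0,0,0],[-0.02,-0.03,0,0,0],[-0.02,-0.03,0,0,0],[-0.02,-0.03,0,0,0],[-0.02,-0.03,0,0,0],[-0.02,-0.03,0,0,0]]]'; python3 -m handwheel '[[[-0.02,-0.03,0,0,0],[-0.02,-0.03,0,0,0],[-0.02,-0.03,0,0,0],[0,0,0,0,0],[0,0,0,0,0]]]'
python3 - <<'E'
from h import *
for n in("side","top"):
    p=vision.snapshot(n)
    o=(180,90) if n=="side" else (120,100)
    cv2.imwrite(f"pics/z_{n}.png",cv2.resize(p["color"][o[1]:o[1]+230,o[0]:o[0]+300],None,fx=2.6,fy=2.6,interpolation=cv2.INTER_CUBIC)[:,:,::-1])
E
```

```text
clock: 43.12
tool_pos: [0.5022, 0.5917, 0.1936]
orientation: [-180.0, -0.0, -14.3]
force: [1.0, -0.4, 0.1]
opening: 0.0874
clock: 43.53
tool_pos: [0.4654, 0.6939, 0.1916]
orientation: [179.9, 0.0, -14.1]
force: [0.4, -0.9, -0.2]
opening: 0.0875
```

View pics/z_side.png

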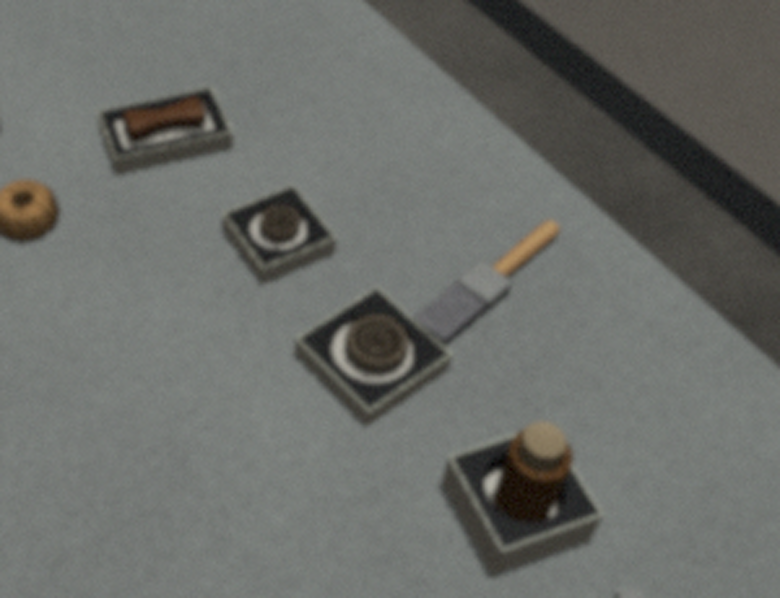

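View pics/z_top.png

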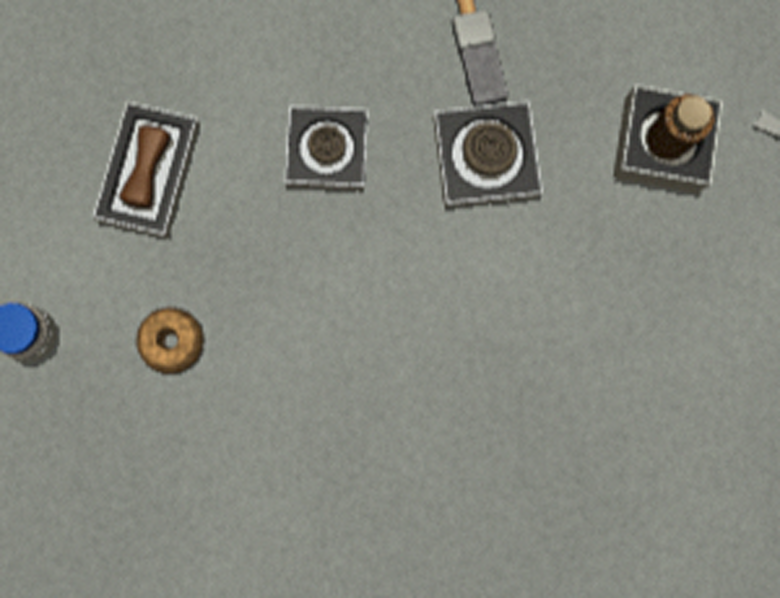

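Run:
```python
from meas import *
np.set_printoptions(precision=4,suppress=True)
s=vision.snapshot("side");t=vision.snapshot("top")
for nm,xy,z,zt in(("big",[.6235,-.089],.028,.024),("small",[.633,.086],.026,.024),("bone",[.611,.284],.029,.024)):
    for p,pn in((s,"side"),(t,"top")):
        c=cv2.GaussianBlur(up(p),(7,7),0).astype(int)
        try:
            m=pick(((c[...,0]-c[...,2])>12)&(c.sum(2)<330),proj(p,[*xy,z])); q=np.array([atz(p,((a[0]-1.5)/U,(a[1]-1.5)/U),z)[:2] for a in np.argwhere(m)[::7,::-1]])
            w=np.linalg.svd(q-q.mean(0),full_matrices=False)[2][0]
            print(nm,pn,"obj",atz(p,cen(m),z)[:2],m.sum(),"yaw %.1f"%np.degrees(np.arctan2(w[1],w[0])),end=" ")
        except Exception as e: print(nm,pn,e,end=" ")
        print("tray top",atz(p,cen(foam(p,proj(p,[*xy,zt]))),zt)[:2])
for p,o,u in((s,(180,90),2.6),):
    f=lambda x,y:((x+.5)/u-.5+o[0],(y+.5)/u-.5+o[1])
    print("cone top side",atz(p,f(545,444),.118))
print("cone top top",atz(t,((693+.5)/2.6-.5+120,(112.5+.5)/2.6-.5+100),.118))
for p in(s,t):
    for n in("cone","guard"):
        for r in silhouettes(n,p)[:1]: print(n,r["conf"],r["xy"])
a=place_of("jar",t);print("jar",atz(t,a[0]["xy"],0)[:2] if a else None)
```

```text
big side obj [ 0.6304 -0.0865] 5974 yaw -131.6 tray top [ 0.6248 -0.0892]
big top obj [ 0.6239 -0.0904] 5293 yaw 162.7 tray top [ 0.623  -0.0894]
small side obj [0.6381 0.0904] 2096 yaw -89.3 tray top [0.6271 0.0766]
small top obj [0.6319 0.0856] 2517 yaw -175.0 tray top [0.6312 0.0854]
bone side obj [0.6152 0.2882] 4891 yaw 167.0 tray top [0.6065 0.2711]
bone top obj [0.6086 0.282 ] 5219 yaw 165.3 tray top [0.6093 0.2834]
cone top side [ 0.6351 -0.2869  0.118 ]
cone top top [ 0.634  -0.2824  0.118 ]
cone 0.8 [385.3, 260.6]
guard 0.68 [382.5, 278.0]
cone 0.72 [385.6, 144.5]
guard 0.56 [377.6, 153.6]
jar [0.4357 0.4038]
```

```bash
python3 -m handwheel '[[[0,0,0,0,0],[0,0,0,0,0],[0,0,0,0,0],[0,0,0,0,0]]]'; python3 -c "
from plant import close_job
print(close_job())"
```

```text
clock: 44.32
tool_pos: [0.4671, 0.6921, 0.1924]
orientation: [180.0, 0.0, -14.3]
force: [-0.8, 0.4, -0.2]
opening: 0.0875
the job is handed in; nothing more can be done
None
```

All five fossils are packed and the job is handed in at about 44 s of the 128 s allowed. I set the guard in the deep well first, then the cone in the guard, the two ammonites and the bone. Each was lowered slowly and released at the expected height with light contact, at most about 6 N; for the guard the force only began to ease. No verdict was reported.

What the last checks showed:
- **Ammonites and bone:** in the top view each lies within about 2 mm of its tray's centre. The bone is lengthwise to within about 1°.
- **Guard and cone:** the cone's top is within about 1–3 mm of the guard's axis. The arm's height at release matched the cone being fully home.
- **Jar:** it read about 6 mm from its first reading, on noisy network readings. The arm never came near it.
- **Gripper:** open and clear of everything at hand-in.

Two checks disagreed:
- **Camera offset:** the side camera reads about 3–6 mm beyond the top one. I took this as calibration error and aimed at the mean of the two.
- **Side-view outlines:** the outlines of the small and oblong trays took in the tray walls, so I left those two readings out.

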